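Release a glued lattice panel from the frame cramp and hold it level

TASK

Wind the cramp's handwheel to back its jaw off fully, until the jaw comes up against its open stops, then lift the wooden lattice panel out of the cramp. The glue has only just set, so keep the panel level all the way, and finish while still holding it: motionless and level in the gripper, right over the cramp, its underside about 10 cm above the bearers it lay on, so that its joints can be checked from below. Leave the other things on the bench where they are.

Things in the scene. Friction and masses are not known exactly. Their poses are not given: they have to be found in the camera images.
- cramp: Bench frame cramp, fixed. Origin on the bench under the middle of its bed; y axis along the screw, from handwheel (-y) to blue fixed fence (+y), z up. Fence face at y = 100.5 mm, 180 mm wide, top z = 116 mm. Blue end block at y = -152 to -183 mm, top z = 112 mm, with two brass stop studs on its inner face. Feet (at |y| above 100 mm) 230 mm wide in x, 40 mm high.
- bed (a point): Middle of the cramp's bed, level with the bearers' tops: x = 0, y = 0, z = 90 mm in the cramp's frame, same axes. The panel lies on two beech bearers along y, 26 mm wide, centred at x = -62 and +62 mm; between them a gap of 98 mm, empty down to the bench.
- lip (a point): Middle of the front edge, on top, of the steel keeper plate on the blue jaw (170 mm wide, plate top z = 115.5 mm in the cramp's frame). Its lip overhangs the panel's end, so the panel cannot be lifted until the jaw is backed off. Against the open stops the edge is at y = -105 mm in the cramp's frame, 5 mm clear of the panel.
- handwheel (a joint): Angle of the steel handwheel, rad: 0 = jaw just at the panel, 10.5 = jaw on its open stops, a hard end. Grows, opening the jaw 6 mm a turn, when turned anticlockwise as seen from the handle's side (looking along the cramp's +y). At value q the handle is at x = -40 sin q, z = 75 + 40 cos q mm in the cramp's frame. Friction about 0.1 N m; stays where it is left.
- handwheel_centre (a point): Centre of the handwheel's outer face: x = 0, y = -214.5 mm, z = 75 mm in the cramp's frame; the upright wheel is 100 mm in diameter and turns about the cramp's y axis direction.
- knob (a point): Grip point of the handwheel's red revolving handle: on the handle's axis, 46 mm out from the wheel's face (cramp y = -260.5 mm). The handle is round, 22 mm thick, 68 mm long, parallel to the cramp's y, 40 mm off the wheel's axis. It spins freely on its pin: pinched from above, it can be carried round the circle without turning the gripper.
- panel: Pale wooden lattice panel lying on the bearers, 0.2 to 0.4 kg, balanced at its middle: 170 mm (x) by 200 mm (y), 18 mm thick. Origin: middle of the underside, z up, axes as the cramp's at the start. Frame rails 20 mm wide. A bar 14 mm wide, 18 mm thick runs along y through the middle; beside its middle lie openings right through, x = 7 to 39 and -39 to -7 mm, y = -32 to 32 mm.
- hammer: Hammer with a green handle, lying on the bench; bystander.
- chisel: Chisel with a blue handle, 240 mm long, lying on the bench; bystander.
- mallet: Wooden mallet, head 85 x 130 x 60 mm, lying on the bench; bystander.
- glue: White glue bottle with an orange cap, 60 mm wide, 170 mm high, standing; bystander.
- sander: Cork sanding block 110 x 60 x 35 mm; bystander.
- pencil: Flat red carpenter's pencil 170 x 15 x 8 mm; bystander.
- rosette: Small six-sided lattice rosette, about 125 mm across, 14 mm thick, lying flat; bystander.

How it is judged:
On the way, in this order (a step that is already met when the one before it is completed fails the run):
1. the jaw is wound back against its open stops while the panel still lies on the bearers (value of joint handwheel above 10.2 rad and z of panel in the frame of cramp below 0.1 m), for 0.2 s.
2. the panel is lifted clear of the cramp, level (z of panel in the frame of cramp above 0.15 m and angle between panel's own z axis and vertical below 0.14 rad and contact force between panel and cramp below 0.1 N), for 0.2 s.
At the end, for the whole second after the job is handed in: The handwheel is within 0.4 rad of its open end (10.5); the gripper holds the panel, which touches nothing of the cramp: its underside 70 to 140 mm above the bearers' top, its middle within 60 mm of the cramp's middle seen from above, tilted less than 0.09 rad (5 degrees), at rest (value of joint handwheel above 10.1 rad and z of panel in the frame of cramp between 0.16 and 0.23 m and horizontal distance between panel and cramp below 0.06 m and angle between panel's own z axis and vertical below 0.09 rad and linear speed of panel below 0.02 m/s and angular speed of panel below 0.15 rad/s and contact force between the fingers and panel above 1 N and contact force between panel and cramp below 0.1 N); the arm keeps its last pose, push and grip.
It fails at once if the panel is tipped by more than 15 degrees (angle between panel's own z axis and vertical above 0.26 rad).
It fails at once if one of the other things on the bench is shoved more than 3 cm or knocked over (distance of any of hammer, chisel, mallet, glue, sander, pencil, rosette from where it was at the start of the episode above 0.03 m or angle between glue's own z axis and vertical above 0.5 rad).
It also fails if it takes over 54 s, if anything falls off the work surface, if the arm or the gripper's body presses on something with over 40 N, if the wrist force passes 120 N, or if a joint passes its speed limit or range.

ROBOT

A 6-joint arm with a two-finger parallel gripper is mounted at the origin on the work surface. World frame = base frame: x ahead of the robot, y to its left, z up, the work surface at z = 0. Lengths are in m, angles in rad, forces in N, time in s.
With the tool pointing down it reaches from about 0.25 to 0.775 m from the base axis. Payload 4 kg.
Tool frame: the origin (TCP) lies midway between the tips of the shut fingers; the grasp point (between the pads) lies grip_point_offset behind it (grip_point_offset is the distance from the TCP to the grasp point, in m); z points along the fingers, y is the line along which they close (so a half turn about z gives the same grasp; the last joint's range is limited). The gripper opens to 94 mm and grips with 3 to 60 N. Pads are 16 mm wide; open, the fingers measure 119 mm over their backs; the gripper's body (75 mm by 177 mm) begins 78 mm behind the grasp point.
Start: joints at [-0.103, 0.087, 1.371, -0, 1.684, -0.103], TCP at [0.55, -0, 0.206] pointing down, gripper open.
Joint ranges: [-3.1, 3.1], [-0.76, 2.03], [0.27, 2.55], [-1.08, 4.22], [0.17, 2.65], [-2.57, 2.57]. Speed limits (rad/s): [2.79, 2.79, 3.14, 3.14, 3.14, 3.14].

INTERFACE

Orientations are given as [roll, pitch, yaw] about the fixed x, y, z axes, in that order (R = Rz(yaw) Ry(pitch) Rx(roll)).
In Python, from bench import * gives the robot as it stands. The module is installed in compiled form; this text tells all that it offers.
- The arm moves only by the tool apply_moves, never from a script. Its argument "commands" is a list of rows, each a list of 7 numbers: the turn, a rotation vector about the world's x, y, z in rad, then the shift along the world's x, y, z in m, then the opening in per cent of the stroke, from 0 (shut) to 100 (fully open). In form: [[ax, ay, az, x, y, z, jaw], ...]. A call has exactly 5 rows; each row is the pose to reach, as a shift and turn from the pose commanded when the call began; what a row does not reach only later rows make up. A row lasts 1/10 s, in which the tool goes at most 50 mm and 8.59 degrees, less where a joint would pass 70% of its speed; a pose out of reach is approached as far as the arm can. A call with a gripper value outside its range is refused whole. The fingers move at their own pace and stop on an object; the grip force is fixed at half the most. Time passes only in rows, so rows that repeat a pose let the fingers close, or fill a call up. It gives the time, the measured TCP pose, the force, the opening and the grip force at its end, in the units of the state.
- get_obs(): the state, without advancing time (a new reading comes with each control period).
- snapshot(name): name is "scene" or "side" or "wrist"; returns a dict with "pixels" (420x560x3 uint8, red, green, blue), "vertical_fov" (degrees; the focal length in pixels is half the picture's height over the tangent of half this angle, whatever the lens; pixels are square), "cx", "cy" (the principal point, pixels), "rvec" (rotation vector, rad) and "tvec" (3), from world to camera coordinates, as OpenCV has them. Camera axes: x right, y down, z forward; pixel columns grow to the right and rows downward; lengths in m; the calibration is good to about 2 mm. A picture is of the moment at which its call begins. There is no depth.
- close_job(): hands the job in; it is judged then, once.
Trained networks look in the newest picture that a camera, given by its name, has taken for a name from the list of things; names that differ only in an ending like _2 or _b are one class to them, and where a whole thing is asked for, a point or a joint stands for the part that bears it (a point fixed in the world has none). Each returns a list of dicts, best first, with "score" (0 to 1); they miss things now and then, are a little off and sometimes report something else, mostly with a low value. They report only what shows in the picture. A call takes as long as a camera call.
- masks_of(camera, query): "mask" (420x560 bool, what is visible of it) and "extent" ([left, top, right, bottom] in pixels, round what is visible of it).
- place_of(camera, query): "pixel" ([column, row] in pixels: a listed point, or the origin of a listed thing).
The state is a dict: "time": time; "joint_positions": joint angles; "qvel": joint speeds; "joint_torque": joint torques, N m; "tool_pos": TCP position; "ee_rot": TCP orientation; "wrist_force": force on the tool from outside, world axes, zero at the start; "wrist_torque": the same for the moment, N m; "width": finger opening in m; "finger_force": force on a finger pad.
Only numpy, scipy, OpenCV 4.12 (cv2) and the standard library are available. Lean on these libraries where they do the work, as an engineer would, in place of code of your own. Each camera call takes 0.05 s, during which the arm holds its last target. There are 200 camera calls.

## Working session

There is one attempt and no reset: what is moved stays moved. The work goes in short steps, Python scripts to look and compute and a tool call to move; the robot and the scene stay as the last step left them, time stands still between calls to the robot, and variables do not carry over. Pictures are saved under pics/ and viewed, at most 10 in all, crops included, and the job is handed in when it is done.

Besides the shell and the picture viewer there is one more tool, called after "Call:" by a JSON object that holds its "api" and its "payload", one argument or row to a line. apply_moves: Moves the arm, as the interface text tells. Its arguments: {"type":"object","properties":{"commands":{"type":"array"}},"required":["commands"]}

```bash
mkdir -p pics; cat > h.py <<'E'
from bench import *
import numpy as np, cv2
def snap(c,save=None):
    s=snapshot(c)
    if save: cv2.imwrite('pics/'+save,s['pixels'][:,:,::-1])
    f=210/np.tan(np.radians(s['vertical_fov'])/2)
    K=np.array([[f,0,s['cx']],[0,f,s['cy']],[0,0,1.]])
    R=cv2.Rodrigues(np.array(s['rvec'],float))[0]; t=np.array(s['tvec'],float)
    return K,R,t
def ray(cam,p,z):
    K,R,t=cam; d=R.T@np.linalg.inv(K)@[p[0],p[1],1]; c=-R.T@t
    return c+d*(z-c[2])/d[2]
def proj(cam,X):
    K,R,t=cam; q=K@(R@np.array(X,float)+t); return q[:2]/q[2]
E
python3 - <<'E'
from h import *
o=get_obs(); print(o)
import bench; print([k for k in dir(bench) if not k.startswith('_')])
for c in ('scene','side','wrist'):
    cam=snap(c,c+'0.png'); print(c,-cam[1].T@cam[2],cam[0][0,0])
    for n,z in (('cramp',0),('bed',.09),('lip',.1155),('handwheel_centre',.075),('knob',.1),('panel',.09)):
        for d in place_of(c,n)[:2]: print(n,np.round(d['pixel'],1),round(d['score'],2),np.round(ray(cam,d['pixel'],z),4))
E
```

```text
{'time': 0.0, 'joint_positions': array([-1.03082111e-01,  8.79527861e-02,  1.37224644e+00,  2.20725965e-05,
        1.68359746e+00, -1.03091391e-01]), 'qvel': array([ 0.00334757, -0.00029809,  0.00137069,  0.00018045, -0.00109258,
       -0.00072852]), 'joint_torque': array([ 1.28542815e-03, -3.40182602e+01, -3.02423716e+01,  7.18220207e-02,
        3.29729996e-02, -1.13141955e-04]), 'tool_pos': array([5.49451743e-01, 6.96675912e-05, 2.04309360e-01]), 'ee_rot': array([-3.13940258e+00, -2.48635130e-04,  1.57080780e+00]), 'wrist_force': array([ 0.72980504, -0.26455631,  0.76653177]), 'wrist_torque': array([-0.02437557,  0.01635922,  0.00305309]), 'finger_force': 0.0, 'width': 0.09371276305085316}
['IKError', 'close_job', 'get_obs', 'grip_point_offset', 'masks_of', 'place_of', 'snapshot']
scene [1.42177607 0.22079001 1.30734676] 433.5461704225651
cramp [305.7 234.9] 0.75 [0.5676 0.0847 0.    ]
bed [304.1 219.4] 0.74 [0.5653 0.0754 0.09  ]
lip [277.8 209.6] 0.73 [ 0.564  -0.0179  0.1155]
handwheel_centre [243.  209.8] 0.57 [ 0.5646 -0.146   0.075 ]
handwheel_centre [155.4 219.4] 0.36 [ 0
[... 251 characters left out ...]
[ 0.5635  0.0583 -0.    ]
bed [270.5 202.5] 0.91 [0.5536 0.0599 0.09  ]
bed [312.  186.7] 0.41 [0.7136 0.0944 0.09  ]
lip [284.9 209.6] 0.81 [ 0.5731 -0.0232  0.1155]
lip [370.9 345.9] 0.19 [ 0.5806 -0.5418  0.1155]
handwheel_centre [300.7 241.5] 0.68 [ 0.5813 -0.1341  0.075 ]
handwheel_centre [269.9 201.6] 0.2 [0.5594 0.0847 0.075 ]
knob [297.8 248.3] 0.62 [ 0.5526 -0.1833  0.1   ]
panel [269.5 199.4] 0.62 [0.556  0.0772 0.09  ]
wrist [0.54917612 0.08048564 0.38514363] 348.7563940702462
lip [299.5 238.1] 0.62 [ 0.5666 -0.0192  0.1155]
handwheel_centre [299.5 336.6] 0.84 [ 0.571  -0.1421  0.075 ]
knob [287.6 401.4] 0.58 [ 0.5585 -0.1998  0.1   ]
panel [281.2 118.3] 0.9 [0.5516 0.0755 0.09  ]
```

```bash
ls; python3 -c "
import cv2,numpy as np
a=[cv2.imread('pics/%s0.png'%c) for c in ('scene','side')]
"
```

```text
h.py
pics
```

View pics/scene0.png

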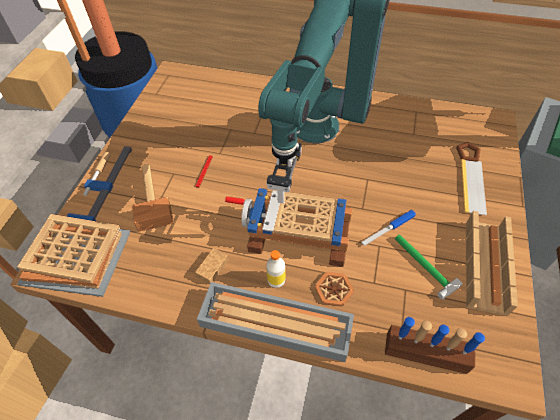

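View pics/side0.png

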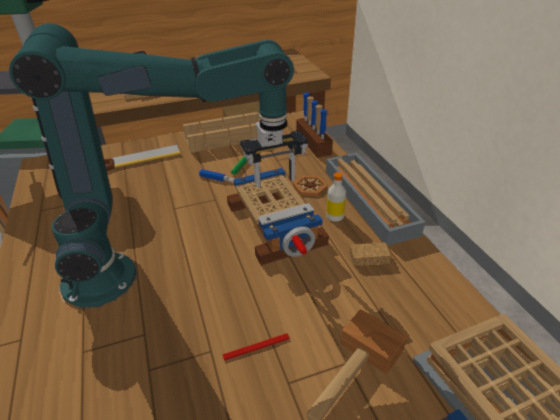

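View pics/wrist0.png

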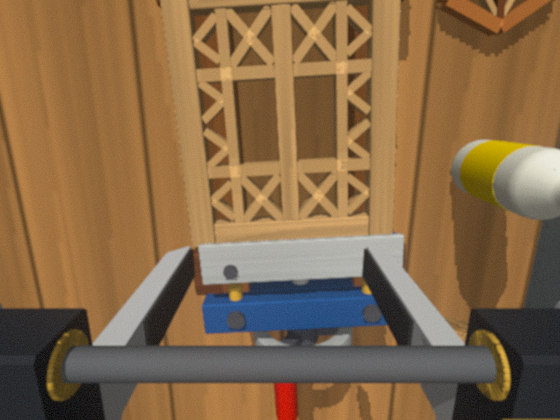

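The cramp lies nearly along world y with its panel at about (0.555, 0.077). The red handle is near the top of the wheel, at (287,400) in the wrist view and (235,201) in the scene view. The bystanders are clear of the work path. Next I fit the cramp pose and the wheel angle.

```bash
cat >> h.py <<'E'
from scipy.optimize import least_squares
def pts(p):
    x,y,a,q=p; c,s=np.cos(a),np.sin(a)
    L=dict(bed=(0,0,.09),panel=(0,0,.09),lip=(0,-.095-.006*q/2/np.pi,.1155),handwheel_centre=(0,-.2145,.075),
      knob=(-.04*np.sin(q),-.2605,.075+.04*np.cos(q)),tip=(-.04*np.sin(q),-.2825,.075+.04*np.cos(q)),cramp=(0,0,0))
    return {k:np.array([x+c*v[0]-s*v[1],y+s*v[0]+c*v[1],v[2]]) for k,v in L.items()}
def fit(meas,p0):
    def r(p):
        P=pts(p); return np.concatenate([(proj(cam,P[n])-px) for cam,n,px in meas])
    f=least_squares(r,p0,loss='soft_l1',f_scale=2.)
    return f.x,r(f.x).reshape(-1,2)
E
python3 - <<'E'
from h import *
m=[];lab=[]
for c in ('scene','side','wrist'):
    cam=snap(c)
    for n in ('bed','panel','lip','handwheel_centre','knob'):
        for d in place_of(c,n):
            g=proj(cam,pts((.556,.076,0,0.2))[n])
            if np.hypot(*(np.array(d['pixel'])-g))<30: m.append((cam,n,np.array(d['pixel']))); lab.append((c,n,round(d['score'],2))); break
for q0 in (0,.5,-.5,1):
    p,r=fit(m,(.556,.076,0,q0)); print(p,(r**2).sum())
for l,e in zip(lab,r): print(l,np.round(e,1))
# red handle masks centroid/extents
for c in ('scene','side','wrist'):
    im=cv2.imread(f'pics/{c}0.png').astype(int); red=(im[...,2]>150)&(im[...,1]<70)&(im[...,0]<70)
    n,L,st,ce=cv2.connectedComponentsWithStats(red.astype(np.uint8))
    for i in range(1,n):
        if st[i,4]>40: print(c,st[i],ce[i])
print(pts(p), grip_point_offset)
E
```

```text
[0.55565196 0.07452275 0.09042511 0.76193404] 119.79625464376834
[0.55565197 0.07452275 0.09042509 0.76193487] 119.79623208963204
[0.55565196 0.07452275 0.09042511 0.76193412] 119.79625293014595
[0.55565196 0.07452275 0.0904251  0.76193414] 119.79625105429403
('scene', 'bed', 0.9) [-0.3 -3.2]
('scene', 'panel', 0.96) [-1.3 -0.4]
('scene', 'lip', 0.6) [-0.1  2.4]
('scene', 'handwheel_centre', 0.77) [-1.1  2.7]
('scene', 'knob', 0.71) [ 1.7 -0.3]
('side', 'bed', 0.61) [-1.5 -0.6]
('side', 'panel', 0.75) [-1.6 -1.8]
('side', 'lip', 0.59) [-0.3  0.4]
('side', 'handwheel_centre', 0.64) [-0.9  1.1]
('side', 'knob', 0.77) [0.7 0.2]
('wrist', 'panel', 0.9) [4.1 0.3]
('wrist', 'lip', 0.81) [-7.3  1. ]
('wrist', 'handwheel_centre', 0.83) [ 0.8 -2.8]
scene [196 156  16  31 118] [203.55932203 170.76271186]
scene [226 197  18   8  87] [234.34482759 200.        ]
side [293 235  11  15  76] [298.05263158 242.36842105]
wrist [275 383  20  37 676] [284.8239645  401.06213018]
{'bed': array([0.55565196, 0.07452275, 0.09      ]), 'panel': array([0.55565196, 0.07452275, 0.09      ]), 'lip': array([ 0.56429635, -0.02081375,  0.1155    ]), 'handwheel_centre': array([ 0.57502172, -0.1391009 ,  0.075     ]), 'knob': array([ 0.55167554, -0.18740646,  0.10394009]), 'tip': array([ 0.55366219, -0.20931658,  0.10394009]), 'cramp': array([0.55565196, 0.07452275, 0.        ])} 0.0188
```

```bash
cat > e.py <<'E'
from h import *
def lines():
    S=[]
    def rect(x0,x1,y0,y1,z): 
        for a,b in (((x0,y0),(x1,y0)),((x1,y0),(x1,y1)),((x1,y1),(x0,y1)),((x0,y1),(x0,y0))): S.append((*a,*b,z))
    rect(-.039,-.007,-.032,.032,.108); rect(.007,.039,-.032,.032,.108)
    S.append((-.085,-.09,-.085,.1,.108)); S.append((.085,-.09,.085,.1,.108))
    P=[]
    for x0,y0,x1,y1,z in S:
        t=np.linspace(0,1,40)[:,None]; P.append(np.c_[(1-t)*[x0,y0]+t*[x1,y1],np.full(40,z)])
    return np.vstack(P)
def world(p,P):
    c,s=np.cos(p[2]),np.sin(p[2]); return np.c_[p[0]+c*P[:,0]-s*P[:,1],p[1]+s*P[:,0]+c*P[:,1],P[:,2]]
def pj(cam,X): 
    K,R,t=cam; q=(X@R.T+t)@K.T; return q[:,:2]/q[:,2:],q[:,2]
def efit(cams,p0):
    P=lines(); D=[]
    for cam,f in cams:
        g=cv2.GaussianBlur(cv2.imread('pics/'+f,0),(3,3),0)
        D.append((cam,cv2.distanceTransform(255-cv2.Canny(g,40,120),cv2.DIST_L2,5)))
    def r(p):
        o=[]
        for cam,d in D:
            uv,_=pj(cam,world(p,P)); uv=uv.astype(np.float32)
            v=cv2.remap(d,uv[:,:1],uv[:,1:],cv2.INTER_LINEAR,borderValue=8)[:,0]; o.append(np.minimum(v,8))
        return np.concatenate(o)
    best=None
    for dx in np.arange(-.006,.0061,.003):
      for dy in np.arange(-.006,.0061,.003):
        for a in np.arange(-.03,.13,.02):
          f=least_squares(r,(p0[0]+dx,p0[1]+dy,a),loss='soft_l1',f_scale=1.,diff_step=1e-3,x_scale=(.002,.002,.02))
          if best is None or f.cost<best.cost: best=f
    return best.x,best.cost/len(P)
E
python3 - <<'E'
from e import *
cs={c:(snap(c,c+'1.png'),c+'1.png') for c in ('scene','side','wrist')}
p0=(.5557,.0755)
for k in (['wrist'],['scene','side','wrist']):
    p,c=efit([cs[i] for i in k],p0); print(k,p,c)
    if k==['wrist']: pw=p
im=cv2.imread('pics/wrist1.png')
for uv in pj(cs['wrist'][0],world(pw,lines()))[0]: cv2.circle(im,tuple(int(round(v)) for v in uv),1,(255,0,255),-1)
cv2.imwrite('pics/ov.png',im)
# knob from red blobs given cramp pose: fit q,yaw-constrained
for q in np.arange(0,1.3,.2):
    print(round(q,1),[np.round((proj(cs[c][0],pts((*p,q))['tip'])),1) for c in cs],np.round(pts((*p,q))['tip'],4))
E
```

```text
['wrist'] [0.55492264 0.07464325 0.06001917] 1.4944549316167832
['scene', 'side', 'wrist'] [0.55495081 0.07475444 0.05360287] 1.8835853651165961
0.0 [array([224.8, 200.9]), array([307. , 248.3]), array([299.9, 420.1])] [ 0.5701 -0.2073  0.115 ]
0.2 [array([225.4, 199.3]), array([304.4, 249.3]), array([291.7, 419.7])] [ 0.5622 -0.2078  0.1142]
0.4 [array([226.1, 198. ]), array([301.8, 250.7]), array([283.9, 418. ])] [ 0.5545 -0.2082  0.1118]
0.6 [array([226.7, 197.2]), array([299.5, 252.5]), array([276.7, 415. ])] [ 0.5475 -0.2085  0.108 ]
0.8 [array([227.3, 196.7]), array([297.4, 254.5]), array([270.7, 411. ])] [ 0.5414 -0.2089  0.1029]
1.0 [array([227.9, 196.7]), array([295.8, 256.6]), array([266. , 406.2])] [ 0.5365 -0.2091  0.0966]
1.2 [array([228.4, 197.2]), array([294.6, 258.9]), array([262.8, 400.8])] [ 0.5329 -0.2093  0.0895]
```

View pics/ov.png

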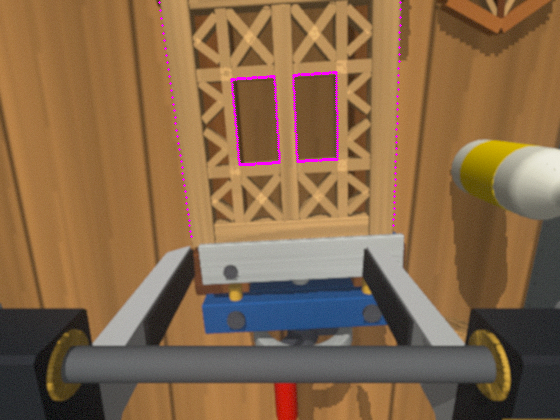

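The overlay matches the openings at (235-280, 77-163) and (294-338, 73-160), so the cramp is at (0.555, 0.0746) with yaw about 0.057. The wheel angle is about 0.35. I'll move over the handle.

Call:
{"api": "apply_moves", "payload": {
  "commands": [
    [0, 0, 0.015, 0.001, -0.037, 0, 60],
    [0, 0, 0.03, 0.003, -0.075, 0, 60],
    [0, 0, 0.045, 0.004, -0.112, 0, 60],
    [0, 0, 0.057, 0.006, -0.15, 0, 60],
    [0, 0, 0.057, 0.006, -0.186, 0, 60]
  ]
}}

```text
time: 2.6
tool_pos: [0.556, -0.1876, 0.2055]
ee_rot: [3.141, 0.0, 1.628]
wrist_force: [0.7, -0.4, 0.6]
width: 0.0582
finger_force: 0.0
```

```bash
python3 - <<'E'
from e import *
cam=snap('wrist','w2.png'); o=get_obs(); print(o['tool_pos'],o['ee_rot'],o['wrist_force'],o['time'])
im=cv2.imread('pics/w2.png')
for n in ('knob','handwheel_centre','lip'):
    for d in place_of('wrist',n): print(n,d)
P0=(.555,.0746,.057)
for q in (0,.2,.3,.4,.5,.7):
    P=pts((*P0,q)); a=proj(cam,P['knob']); b=proj(cam,P['tip']); print(q,np.round(a),np.round(b))
    cv2.line(im,tuple(map(int,a)),tuple(map(int,b)),(255,0,255) if q!=.4 else (0,255,0),1)
cv2.imwrite('pics/w2o.png',im)
i=im.astype(int); red=(i[...,2]>120)&(i[...,1]<60)&(i[...,0]<60)
for r in range(0,420,20):
    c=np.where(red[r])[0]
    if len(c): print(r,c.min(),c.max())
E
```

```text
[ 0.55542218 -0.19331449  0.20492781] [-3.14058503  0.00483258  1.62231786] [ 0.45965159 -3.12674554 -0.59648241] 2.65
knob {'pixel': [279.6, 217.3], 'score': 0.74}
0 [297. 214.] [296. 240.]
0.2 [287. 214.] [287. 239.]
0.3 [282. 213.] [282. 239.]
0.4 [277. 213.] [277. 238.]
0.5 [273. 212.] [273. 238.]
0.7 [265. 211.] [265. 236.]
180 267 293
200 267 292
220 267 292
240 270 291
```

View pics/w2o.png

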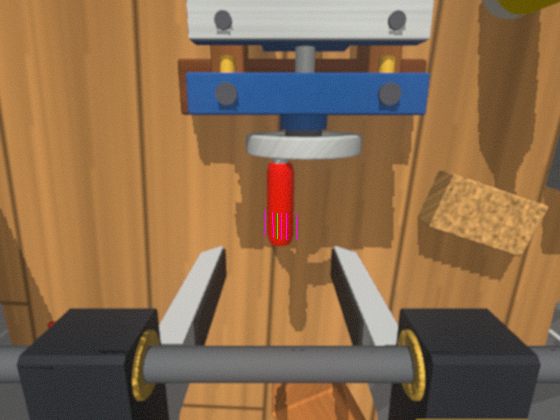

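The handle axis is at column 280, which gives q ≈ 0.35. The gripper is square to the wheel. Next I descend and grip.

Call:
{"api": "apply_moves", "payload": {
  "commands": [
    [0, 0, 0, 0, -0.001, -0.025, 55],
    [0, 0, 0, 0, -0.002, -0.055, 55],
    [0, 0, 0, 0, -0.002, -0.085, 55],
    [0, 0, 0, 0, -0.002, -0.102, 55],
    [0, 0, 0, 0, -0.002, -0.112, 55]
  ]
}}

```text
time: 3.3
tool_pos: [0.5551, -0.1858, 0.0914]
ee_rot: [-3.139, -0.002, 1.63]
wrist_force: [-0.3, 0.1, 0.4]
width: 0.0521
finger_force: 0.0
```

Call:
{"api": "apply_moves", "payload": {
  "commands": [
    [0, 0, 0, 0, 0, 0, 20],
    [0, 0, 0, 0, 0, 0, 0],
    [0, 0, 0, 0, 0, 0, 0],
    [0, 0, 0, 0, 0, 0, 0],
    [0, 0, 0, 0, 0, 0, 0]
  ]
}}

```text
time: 3.8
tool_pos: [0.5571, -0.1883, 0.0949]
ee_rot: [3.138, 0.001, 1.628]
wrist_force: [1.4, 0.1, 2.4]
width: 0.0211
finger_force: 30.0
```

```bash
python3 - <<'E'
from e import *
cam=snap('side','s3.png'); o=get_obs(); print(o)
# plan: rows from q0 in steps; offsets per call
q0=.35; yaw=.057; st=np.radians(16)
q=q0
for k in range(8):
    rows=[]
    for i in range(1,6):
        b=min(q+i*st,10.5); dx=-.04*(np.sin(b)-np.sin(q)); dz=.04*(np.cos(b)-np.cos(q))
        rows.append([0,0,0]+[float(round(v,4)) for v in (dx*np.cos(yaw),dx*np.sin(yaw),dz)]+[0])
    q=b; print(round(q,3),rows)
E
```

```text
{'time': 3.85, 'joint_positions': array([-4.22639013e-01,  2.14608739e-01,  1.44739521e+00,  5.38124059e-04,
        1.47635413e+00, -4.79668694e-01]), 'qvel': array([-0.00150117, -0.00034956, -0.00043244,  0.00286327, -0.0007431 ,
       -0.00010343]), 'joint_torque': array([-3.98678435e-01, -3.69883811e+01, -2.75176406e+01, -2.18159719e-01,
        4.26327093e-01,  1.01882959e-02]), 'tool_pos': array([ 0.55709751, -0.18828321,  0.0948629 ]), 'ee_rot': array([3.13847582e+00, 1.01728692e-03, 1.62777454e+00]), 'wrist_force': array([ 0.67877719, -0.46178104,  2.57064295]), 'wrist_torque': array([ 0.06864533, -0.20723866,  0.03392639]), 'finger_force': 29.99869506340474, 'width': 0.02070648548565128}
1.746 [[0, 0, 0, -0.0098, -0.0006, -0.0052, 0], [0, 0, 0, -0.0178, -0.001, -0.013, 0], [0, 0, 0, -0.0233, -0.0013, -0.0226, 0], [0, 0, 0, -0.026, -0.0015, -0.0334, 0], [0, 0, 0, -0.0256, -0.0015, -0.0446, 0]]
3.143 [[0, 0, 0, 0.0034, 0.0002, -0.0106, 0], [0, 0, 0, 0.0097, 0.0006, -0.0198, 0], [0, 0, 0, 0.0182, 0.001, -0.027, 0], [0, 0, 0, 0.0284, 0.0016, -0.0315, 0], [0, 0, 0, 0.0394, 0.002
[... 521 characters left out ...]
018, -0.0023, 0], [0, 0, 0, -0.0414, -0.0024, -0.0089, 0], [0, 0, 0, -0.0482, -0.0028, -0.0176, 0]]
8.728 [[0, 0, 0, -0.0042, -0.0002, -0.0103, 0], [0, 0, 0, -0.0053, -0.0003, -0.0214, 0], [0, 0, 0, -0.0034, -0.0002, -0.0324, 0], [0, 0, 0, 0.0015, 0.0001, -0.0424, 0], [0, 0, 0, 0.009, 0.0005, -0.0506, 0]]
10.124 [[0, 0, 0, 0.0094, 0.0005, -0.0059, 0], [0, 0, 0, 0.0201, 0.0011, -0.009, 0], [0, 0, 0, 0.0312, 0.0018, -0.0089, 0], [0, 0, 0, 0.0419, 0.0024, -0.0059, 0], [0, 0, 0, 0.0513, 0.0029, 0.0, 0]]
10.5 [[0, 0, 0, 0.0074, 0.0004, 0.0083, 0], [0, 0, 0, 0.0094, 0.0005, 0.0116, 0], [0, 0, 0, 0.0094, 0.0005, 0.0116, 0], [0, 0, 0, 0.0094, 0.0005, 0.0116, 0], [0, 0, 0, 0.0094, 0.0005, 0.0116, 0]]
```

Gripped: opening 21 mm, grip force 30 N. I'll start winding and check the force.

Call:
{"api": "apply_moves", "payload": {
  "commands": [
    [0, 0, 0, -0.0098, -0.0006, -0.0052, 0],
    [0, 0, 0, -0.0178, -0.001, -0.013, 0],
    [0, 0, 0, -0.0233, -0.0013, -0.0226, 0],
    [0, 0, 0, -0.026, -0.0015, -0.0334, 0],
    [0, 0, 0, -0.0256, -0.0015, -0.0446, 0]
  ]
}}

```text
time: 4.35
tool_pos: [0.5382, -0.1894, 0.0526]
ee_rot: [3.122, 0.002, 1.628]
wrist_force: [15.2, 4.1, 5.9]
width: 0.0209
finger_force: 30.0
```

```bash
python3 - <<'E'
from e import *
for c in ('side','wrist','side'):
    cam=snap(c,c+'4.png'); o=get_obs(); print(o['time'],o['tool_pos'],o['ee_rot'],o['wrist_force'],o['wrist_torque'],o['width'])
E
```

```text
4.4 [ 0.53851163 -0.18933949  0.05100698] [3.12136054e+00 2.04484772e-03 1.62760750e+00] [15.91936293  3.16907753  0.70466546] [ 0.47596383 -3.03543631 -0.0642099 ] 0.021000926766666702
4.45 [ 0.53841145 -0.18936848  0.05162056] [3.12187873e+00 2.04643663e-03 1.62773440e+00] [15.42382852  2.68381989  0.12660094] [ 0.50532882 -2.87073297 -0.11886719] 0.020870966397803836
4.5 [ 0.5383436  -0.18938768  0.05205628] [3.12215102e+00 2.09566930e-03 1.62781769e+00] [14.6742898   2.57710605 -0.71867457] [ 0.47342    -2.82108677 -0.14151763] 0.020707040923222345
```

View pics/wrist4.png

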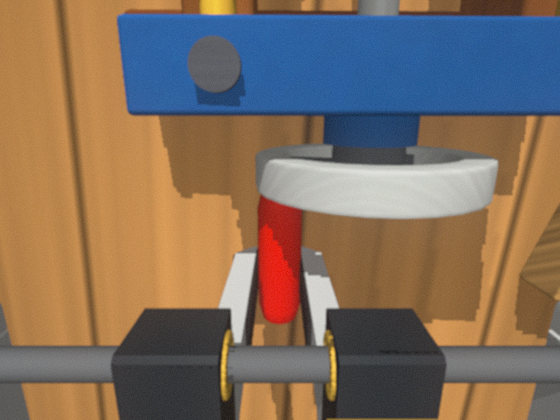

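The handle is firmly held. The 15 N radial force and this view (wheel centre at column 377, handle at 281) both put the wheel axis at x ≈ 0.577, so the angle is now about 1.79. I'll recompute the circle.

```bash
cat > plan.py <<'E'
import numpy as np,sys
cx,zo,x,z,q,end,n=map(float,sys.argv[1:8]); st=np.radians(16)
for k in range(int(n)):
    rows=[]
    for i in range(1,6):
        b=min(q+i*st,end); X=cx-.04*np.sin(b); Z=.075+.04*np.cos(b)-zo
        rows.append([0,0,0]+[float(round(v,4)) for v in (X-x,.06*(X-x),Z-z)]+[0])
    x,z,q=X,Z,b; print(round(q,3),round(x,4),round(z,4),rows)
E
python3 plan.py .577 .0143 .5304 .0494 1.79 10.55 7
```

```text
3.186 0.5788 0.0207 [[0, 0, 0, 0.0115, 0.0007, -0.0078, 0], [0, 0, 0, 0.0181, 0.0011, -0.0168, 0], [0, 0, 0, 0.0269, 0.0016, -0.0235, 0], [0, 0, 0, 0.0373, 0.0022, -0.0276, 0], [0, 0, 0, 0.0484, 0.0029, -0.0287, 0]]
4.583 0.6167 0.0555 [[0, 0, 0, 0.0109, 0.0007, 0.002, 0], [0, 0, 0, 0.0209, 0.0013, 0.007, 0], [0, 0, 0, 0.0291, 0.0017, 0.0145, 0], [0, 0, 0, 0.0349, 0.0021, 0.024, 0], [0, 0, 0, 0.0379, 0.0023, 0.0348, 0]]
5.979 0.589 0.0989 [[0, 0, 0, -0.0001, -0.0, 0.0111, 0], [0, 0, 0, -0.0033, -0.0002, 0.0218, 0], [0, 0, 0, -0.0093, -0.0006, 0.0312, 0], [0, 0, 0, -0.0176, -0.0011, 0.0386, 0], [0, 0, 0, -0.0277, -0.0017, 0.0433, 0]]
7.375 0.5415 0.0791 [[0, 0, 0, -0.011, -0.0007, 0.0018, 0], [0, 0, 0, -0.022, -0.0013, 0.0006, 0], [0, 0, 0, -0.0323, -0.0019, -0.0037, 0], [0, 0, 0, -0.041, -0.0025, -0.0107, 0], [0, 0, 0, -0.0475, -0.0028, -0.0197, 0]]
8.771 0.5527 0.0289 [[0, 0, 0, -0.0037, -0.0002, -0.0105, 0], [0, 0, 0, -0.0044, -0.0003, -0.0216, 0], [0, 0, 0, -0.002, -0.0001, -0.0325, 0], [0, 0, 0, 0.0034, 0.0002, -0.0423, 0], [0, 0, 0, 0.0112, 0.0007, -0.0502, 0]]
10.168 0.6041 0.0312 [[0, 0, 0, 0.0097, 0.0006, -0.0055, 0], [0, 0, 0, 0.0205, 0.0012, -0.0081, 0], [0, 0, 0, 0.0316, 0.0019, -0.0076, 0], [0, 0, 0, 0.0422, 0.0025, -0.004, 0], [0, 0, 0, 0.0514, 0.0031, 0.0023, 0]]
10.55 0.6131 0.0435 [[0, 0, 0, 0.0071, 0.0004, 0.0086, 0], [0, 0, 0, 0.009, 0.0005, 0.0122, 0], [0, 0, 0, 0.009, 0.0005, 0.0122, 0], [0, 0, 0, 0.009, 0.0005, 0.0122, 0], [0, 0, 0, 0.009, 0.0005, 0.0122, 0]]
```

Call:
{"api": "apply_moves", "payload": {
  "commands": [
    [0, 0, 0, 0.0115, 0.0007, -0.0078, 0],
    [0, 0, 0, 0.0181, 0.0011, -0.0168, 0],
    [0, 0, 0, 0.0269, 0.0016, -0.0235, 0],
    [0, 0, 0, 0.0373, 0.0022, -0.0276, 0],
    [0, 0, 0, 0.0484, 0.0029, -0.0287, 0]
  ]
}}

```text
time: 5.0
tool_pos: [0.5789, -0.187, 0.0201]
ee_rot: [-3.14, 0.0, 1.628]
wrist_force: [-3.5, -0.0, 11.9]
width: 0.0211
finger_force: 30.0
```

Call:
{"api": "apply_moves", "payload": {
  "commands": [
    [0, 0, 0, 0.0109, 0.0007, 0.002, 0],
    [0, 0, 0, 0.0209, 0.0013, 0.007, 0],
    [0, 0, 0, 0.0291, 0.0017, 0.0145, 0],
    [0, 0, 0, 0.0349, 0.0021, 0.024, 0],
    [0, 0, 0, 0.0379, 0.0023, 0.0348, 0]
  ]
}}

```text
time: 5.5
tool_pos: [0.6169, -0.1848, 0.0534]
ee_rot: [-3.14, 0.0, 1.627]
wrist_force: [-1.4, -2.7, -2.8]
width: 0.0209
finger_force: 30.0
```

The circle fits well now, with low forces.

Call:
{"api": "apply_moves", "payload": {
  "commands": [
    [0, 0, 0, 0, 0, 0.0111, 0],
    [0, 0, 0, -0.0033, -0.0002, 0.0218, 0],
    [0, 0, 0, -0.0093, -0.0006, 0.0312, 0],
    [0, 0, 0, -0.0176, -0.0011, 0.0386, 0],
    [0, 0, 0, -0.0277, -0.0017, 0.0433, 0]
  ]
}}

```text
time: 6.0
tool_pos: [0.5887, -0.1864, 0.0993]
ee_rot: [3.14, 0.001, 1.628]
wrist_force: [2.6, -5.8, -6.8]
width: 0.021
finger_force: 30.0
```

Call:
{"api": "apply_moves", "payload": {
  "commands": [
    [0, 0, 0, -0.011, -0.0007, 0.0018, 0],
    [0, 0, 0, -0.022, -0.0013, 0.0006, 0],
    [0, 0, 0, -0.0323, -0.0019, -0.0037, 0],
    [0, 0, 0, -0.041, -0.0025, -0.0107, 0],
    [0, 0, 0, -0.0475, -0.0028, -0.0197, 0]
  ]
}}

```text
time: 6.5
tool_pos: [0.5431, -0.189, 0.0809]
ee_rot: [3.134, 0.002, 1.628]
wrist_force: [5.5, -3.5, 0.6]
width: 0.0208
finger_force: 30.0
```

Call:
{"api": "apply_moves", "payload": {
  "commands": [
    [0, 0, 0, -0.0037, -0.0002, -0.0105, 0],
    [0, 0, 0, -0.0044, -0.0003, -0.0216, 0],
    [0, 0, 0, -0.002, -0.0001, -0.0325, 0],
    [0, 0, 0, 0.0034, 0.0002, -0.0423, 0],
    [0, 0, 0, 0.0112, 0.0007, -0.0502, 0]
  ]
}}

```text
time: 7.0
tool_pos: [0.5536, -0.1884, 0.0283]
ee_rot: [3.141, 0.001, 1.628]
wrist_force: [2.1, -4.1, 8.3]
width: 0.0214
finger_force: 30.0
```

Call:
{"api": "apply_moves", "payload": {
  "commands": [
    [0, 0, 0, 0.0097, 0.0006, -0.0055, 0],
    [0, 0, 0, 0.0205, 0.0012, -0.0081, 0],
    [0, 0, 0, 0.0316, 0.0019, -0.0076, 0],
    [0, 0, 0, 0.0422, 0.0025, -0.004, 0],
    [0, 0, 0, 0.0514, 0.0031, 0.0023, 0]
  ]
}}

```text
time: 7.5
tool_pos: [0.6015, -0.1856, 0.0284]
ee_rot: [-3.133, 0.0, 1.628]
wrist_force: [-5.1, -6.0, 0.7]
width: 0.021
finger_force: 30.0
```

Call:
{"api": "apply_moves", "payload": {
  "commands": [
    [0, 0, 0, 0.0042, 0.0002, 0.0043, 0],
    [0, 0, 0, 0.0071, 0.0004, 0.0086, 0],
    [0, 0, 0, 0.009, 0.0005, 0.0122, 0],
    [0, 0, 0, 0.0097, 0.0006, 0.014, 0],
    [0, 0, 0, 0.0097, 0.0006, 0.014, 0]
  ]
}}

```text
time: 8.0
tool_pos: [0.6127, -0.185, 0.0417]
ee_rot: [-3.137, 0.0, 1.628]
wrist_force: [1.1, -5.2, -2.3]
width: 0.0211
finger_force: 30.0
```

```bash
python3 - <<'E'
from e import *
cam=snap('side','s5.png'); cam=snap('wrist','w5.png'); o=get_obs(); print(o['time'],o['tool_pos'],o['ee_rot'],o['wrist_force'],o['width'])
E
```

```text
8.1 [ 0.61262137 -0.18500424  0.0416669 ] [-3.13664366e+00  1.21438151e-04  1.62758742e+00] [ 1.42281151 -6.00314409 -1.4486686 ] 0.021246116570423388
```

View pics/w5.png

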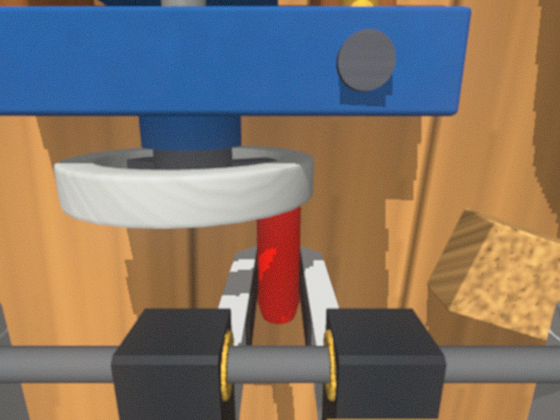

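The reading suggests q ≈ 10.5. I'll push about 8 mm further along the circle to see if the stop is hard.

Call:
{"api": "apply_moves", "payload": {
  "commands": [
    [0, 0, 0, 0.001, 0, 0.002, 0],
    [0, 0, 0, 0.002, 0, 0.004, 0],
    [0, 0, 0, 0.003, 0, 0.006, 0],
    [0, 0, 0, 0.004, 0, 0.008, 0],
    [0, 0, 0, 0.004, 0, 0.008, 0]
  ]
}}

```text
time: 8.6
tool_pos: [0.6125, -0.1849, 0.0424]
ee_rot: [-3.125, -0.002, 1.627]
wrist_force: [1.6, -8.8, -19.1]
width: 0.0207
finger_force: 30.0
```

Hard stop confirmed: 19 N with no motion. I'll relax, open and rise.

Call:
{"api": "apply_moves", "payload": {
  "commands": [
    [0, 0, 0, -0.004, 0, -0.008, 0],
    [0, 0, 0, -0.004, 0, -0.008, 45],
    [0, 0, 0, -0.004, 0, -0.008, 45],
    [0, 0, 0, -0.004, 0, -0.008, 45],
    [0, 0, 0, -0.004, 0, -0.008, 45]
  ]
}}

```text
time: 9.1
tool_pos: [0.614, -0.1837, 0.0448]
ee_rot: [3.142, -0.001, 1.628]
wrist_force: [0.2, -0.5, 0.4]
width: 0.0422
finger_force: 0.0
```

Call:
{"api": "apply_moves", "payload": {
  "commands": [
    [0, 0, 0, 0, 0, 0.02, 45],
    [0, 0, 0, 0, 0, 0.05, 45],
    [0, 0, 0, 0, 0, 0.09, 45],
    [0, 0, 0, 0, 0, 0.135, 45],
    [0, 0, 0, 0, 0, 0.17, 45]
  ]
}}

```text
time: 9.6
tool_pos: [0.6143, -0.1841, 0.2184]
ee_rot: [3.138, 0.001, 1.628]
wrist_force: [0.8, 0.1, 0.0]
width: 0.0422
finger_force: 0.0
```

Call:
{"api": "apply_moves", "payload": {
  "commands": [
    [0, 0, 0, -0.012, 0.035, 0, 45],
    [0, 0, 0, -0.024, 0.075, 0, 45],
    [0, 0, 0, -0.036, 0.115, 0, 45],
    [0, 0, 0, -0.048, 0.155, 0, 45],
    [0, 0, 0, -0.059, 0.185, 0, 45]
  ]
}}

```text
time: 10.1
tool_pos: [0.554, 0.0032, 0.2154]
ee_rot: [3.141, -0.001, 1.629]
wrist_force: [0.0, 0.7, 0.1]
width: 0.0421
finger_force: 0.0
```

Call:
{"api": "apply_moves", "payload": {
  "commands": [
    [0, 0, 0, 0, 0, 0, 45],
    [0, 0, 0, 0, 0, 0, 45],
    [0, 0, 0, 0, 0, 0, 45],
    [0, 0, 0, 0, 0, 0, 45],
    [0, 0, 0, 0, 0, 0, 45]
  ]
}}

```text
time: 10.6
tool_pos: [0.5551, -0.0004, 0.2144]
ee_rot: [-3.141, 0.0, 1.626]
wrist_force: [0.5, 0.7, -0.1]
width: 0.0423
finger_force: 0.0
```

```bash
python3 - <<'E'
from e import *
cs={c:(snap(c,c+'6.png'),c+'6.png') for c in ('wrist',)}
o=get_obs(); print(o['time'],o['tool_pos'],o['ee_rot'],o['width'])
p,c=efit([cs['wrist']],(.555,.075)); print(p,c)
print(place_of('wrist','lip'),place_of('wrist','panel'),cs['wrist'][0][0][0,2],-cs['wrist'][0][1].T@cs['wrist'][0][2])
for d in place_of('wrist','lip'): print(ray(cs['wrist'][0],d['pixel'],.1155))
im=cv2.imread('pics/wrist6.png')
for uv in pj(cs['wrist'][0],world(p,lines()))[0]: cv2.circle(im,tuple(int(round(v)) for v in uv),1,(255,0,255),-1)
cv2.imwrite('pics/ov6.png',im)
E
```

```text
10.65 [ 5.55027839e-01 -3.09370687e-04  2.14438596e-01] [-3.14123300e+00 -3.56336434e-05  1.62630099e+00] 0.04220302730317231
[0.55482751 0.07473564 0.05493958] 1.374892952144146
[{'pixel': [292.4, 245.2], 'score': 0.85}, {'pixel': [288.9, 329.2], 'score': 0.56}] [{'pixel': [281.2, 120.2], 'score': 0.96}] 278.10967008686544 [0.54986817 0.07995778 0.39405427]
[ 0.56777393 -0.02859441  0.1155    ]
[ 0.57002356 -0.1111983   0.1155    ]
```

View pics/ov6.png

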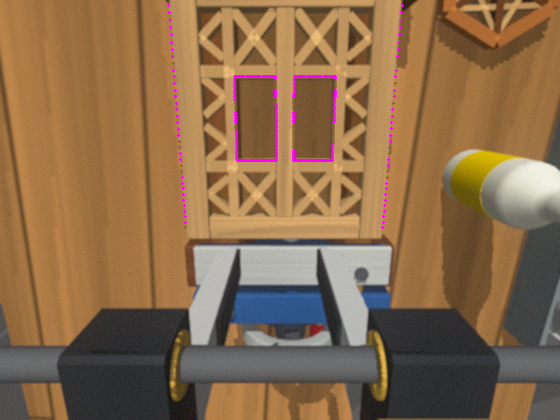

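The jaw is backed off, with a visible gap between the plate and the panel's end. The openings at (235-277, 77-160) and (293-336, 77-160) give a panel centre of (0.5548, 0.0747), and the tool is aligned with it. I'll go above it with the opening at about 34 mm, then descend.

Call:
{"api": "apply_moves", "payload": {
  "commands": [
    [0, 0, 0, 0, 0.02, 0, 36],
    [0, 0, 0, 0, 0.045, -0.01, 36],
    [0, 0, 0, 0, 0.065, -0.03, 36],
    [0, 0, 0, 0, 0.075, -0.05, 36],
    [0, 0, 0, 0, 0.075, -0.06, 36]
  ]
}}

```text
time: 11.3
tool_pos: [0.5538, 0.0767, 0.1526]
ee_rot: [-3.139, -0.0, 1.63]
wrist_force: [0.0, 0.3, 0.3]
width: 0.0338
finger_force: 0.0
```

Call:
{"api": "apply_moves", "payload": {
  "commands": [
    [0, 0, 0, 0, 0, 0, 36],
    [0, 0, 0, 0, 0, -0.01, 36],
    [0, 0, 0, 0, 0, -0.02, 36],
    [0, 0, 0, 0, 0, -0.025, 36],
    [0, 0, 0, 0, 0, -0.025, 36]
  ]
}}

```text
time: 11.8
tool_pos: [0.5543, 0.0752, 0.1286]
ee_rot: [-3.14, -0.0, 1.627]
wrist_force: [-0.1, 0.1, -0.1]
width: 0.0338
finger_force: 0.0
```

```bash
python3 - <<'E'
from e import *
a=snap('scene','sc7.png'); b=snap('side','sd7.png'); o=get_obs(); print(o['time'],o['tool_pos'],o['ee_rot'],o['wrist_force'],o['width'])
i=cv2.imread('pics/sc7.png')[150:280,220:380]; j=cv2.imread('pics/sd7.png')[120:250,200:360]
cv2.imwrite('pics/c7.png',cv2.resize(np.hstack([i,j]),(800,325),interpolation=cv2.INTER_CUBIC))
E
```

```text
11.9 [0.55492871 0.07538278 0.12982209] [3.14131473e+00 2.63465399e-05 1.62746754e+00] [-0.71441731  0.9694911  -0.53982569] 0.03408894000590919
```

View pics/c7.png

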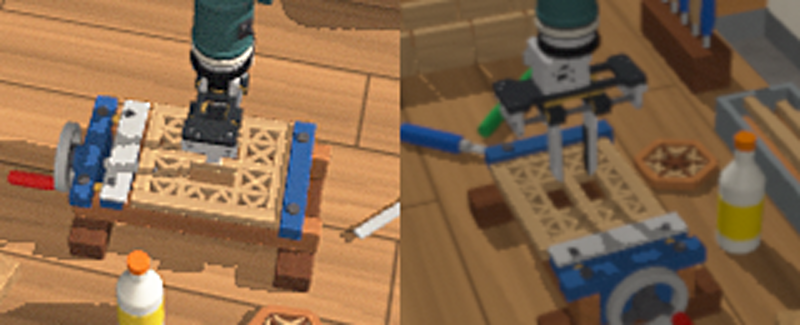

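The fingers hover right above the two openings either side of the bar. Next I descend with a force check.

Call:
{"api": "apply_moves", "payload": {
  "commands": [
    [0, 0, 0, 0, 0, -0.01, 36],
    [0, 0, 0, 0, 0, -0.017, 36],
    [0, 0, 0, 0, 0, -0.022, 36],
    [0, 0, 0, 0, 0, -0.026, 36],
    [0, 0, 0, 0, 0, -0.03, 36]
  ]
}}

```text
time: 12.4
tool_pos: [0.5547, 0.0756, 0.0992]
ee_rot: [-3.141, -0.0, 1.628]
wrist_force: [-0.6, 0.4, -0.0]
width: 0.0336
finger_force: 0.0
```

Call:
{"api": "apply_moves", "payload": {
  "commands": [
    [0, 0, 0, 0, 0, -0.005, 36],
    [0, 0, 0, 0, 0, -0.01, 36],
    [0, 0, 0, 0, 0, -0.015, 36],
    [0, 0, 0, 0, 0, -0.02, 36],
    [0, 0, 0, 0, 0, -0.02, 36]
  ]
}}

```text
time: 12.9
tool_pos: [0.5542, 0.0756, 0.0786]
ee_rot: [-3.14, -0.0, 1.628]
wrist_force: [-1.0, 0.6, 0.1]
width: 0.0338
finger_force: 0.0
```

Call:
{"api": "apply_moves", "payload": {
  "commands": [
    [0, 0, 0, 0, 0, 0, 25],
    [0, 0, 0, 0, 0, 0, 18],
    [0, 0, 0, 0, 0, 0, 8],
    [0, 0, 0, 0, 0, 0, 0],
    [0, 0, 0, 0, 0, 0, 0]
  ]
}}

```text
time: 13.4
tool_pos: [0.5552, 0.0756, 0.0801]
ee_rot: [3.14, 0.0, 1.628]
wrist_force: [1.2, 0.6, 0.3]
width: 0.0135
finger_force: 30.0
```

Call:
{"api": "apply_moves", "payload": {
  "commands": [
    [0, 0, 0, 0, 0, 0, 0],
    [0, 0, 0, 0, 0, 0.002, 0],
    [0, 0, 0, 0, 0, 0.004, 0],
    [0, 0, 0, 0, 0, 0.007, 0],
    [0, 0, 0, 0, 0, 0.01, 0]
  ]
}}

```text
time: 13.9
tool_pos: [0.5544, 0.0756, 0.0895]
ee_rot: [-3.141, 0.0, 1.628]
wrist_force: [0.8, -0.1, -2.7]
width: 0.0139
finger_force: 30.0
```

Holding, with 2.7 N of weight on the wrist. I'll lift another 90 mm.

Call:
{"api": "apply_moves", "payload": {
  "commands": [
    [0, 0, 0, 0, 0, 0.006, 0],
    [0, 0, 0, 0, 0, 0.015, 0],
    [0, 0, 0, 0, 0, 0.025, 0],
    [0, 0, 0, 0, 0, 0.035, 0],
    [0, 0, 0, 0, 0, 0.045, 0]
  ]
}}

```text
time: 14.4
tool_pos: [0.5551, 0.0756, 0.1361]
ee_rot: [3.14, -0.0, 1.628]
wrist_force: [0.0, -0.6, -2.4]
width: 0.0136
finger_force: 30.0
```

Call:
{"api": "apply_moves", "payload": {
  "commands": [
    [0, 0, 0, 0, 0, 0.012, 0],
    [0, 0, 0, 0, 0, 0.024, 0],
    [0, 0, 0, 0, 0, 0.034, 0],
    [0, 0, 0, 0, 0, 0.041, 0],
    [0, 0, 0, 0, 0, 0.045, 0]
  ]
}}

```text
time: 14.9
tool_pos: [0.5551, 0.0756, 0.1808]
ee_rot: [3.14, 0.0, 1.628]
wrist_force: [0.5, -0.8, -1.9]
width: 0.0136
finger_force: 30.0
```

Call:
{"api": "apply_moves", "payload": {
  "commands": [
    [0, 0, 0, 0, 0, 0, 0],
    [0, 0, 0, 0, 0, 0, 0],
    [0, 0, 0, 0, 0, 0, 0],
    [0, 0, 0, 0, 0, 0, 0],
    [0, 0, 0, 0, 0, 0, 0]
  ]
}}

```text
time: 15.4
tool_pos: [0.5546, 0.0756, 0.1793]
ee_rot: [-3.141, -0.0, 1.628]
wrist_force: [0.2, 1.2, -2.1]
width: 0.0136
finger_force: 30.0
```

```bash
python3 - <<'E'
from e import *
a=snap('scene','sc8.png'); b=snap('side','sd8.png'); o=get_obs(); print(o)
i=cv2.imread('pics/sc8.png')[130:280,210:390]; j=cv2.imread('pics/sd8.png')[100:250,190:370]
cv2.imwrite('pics/c8.png',cv2.resize(np.hstack([i,j]),(792,330),interpolation=cv2.INTER_CUBIC))
E
```

```text
{'time': 15.5, 'joint_positions': array([ 3.41850275e-02,  1.15725703e-01,  1.39090304e+00,  2.77121934e-05,
        1.63523460e+00, -2.28491554e-02]), 'qvel': array([-0.00012851,  0.00016007, -0.00299416, -0.00113028, -0.00086982,
        0.00056495]), 'joint_torque': array([-6.58495137e-04, -3.64892936e+01, -3.13931358e+01,  6.88159210e-02,
        2.08911096e-02, -3.49041773e-05]), 'tool_pos': array([0.55471842, 0.07561325, 0.17951796]), 'ee_rot': array([-3.14132266e+00, -3.38325013e-05,  1.62783229e+00]), 'wrist_force': array([ 0.08626892,  0.09415583, -2.1418315 ]), 'wrist_torque': array([0.03212145, 0.00175272, 0.02710312]), 'finger_force': 29.999410808086395, 'width': 0.01360282897571047}
```

View pics/c8.png

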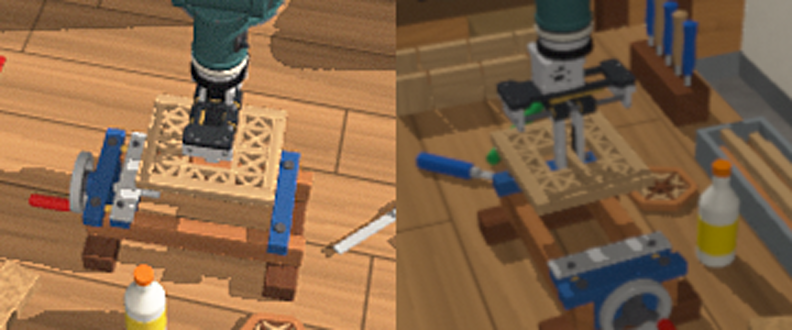

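The panel hangs level and clear above the cramp, about 10 cm up. The jaw is open and the bystanders are untouched. I'm handing in.

```bash
python3 -c "
from bench import *
print(close_job())"
```

```text
the job is handed in; nothing more can be done
None
```

I wound the jaw back to its open stops and lifted the panel out level; the gripper holds it still, about 10 cm above the bearers and over the cramp, and the job is handed in at 15.5 s (no verdict was returned).

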